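# Lengthen a display-stand leg by one hole

## Task

The telescoping leg of the display stand is held in the blue holder on the bench: squeeze its brass snap button flush with the tube, draw the outer tube outwards (rubber foot away from the blue clamp) until the button snaps out through the next hole, the one in the black collar, then let go. Be gentle: do not pull hard on the tube while the button is still standing in a hole, whether the first or the next, and leave the other things on the bench where they are.

Things in the scene. Friction and masses are not known exactly. Their poses are not given: they have to be found in the camera images.
- stand: Leg holder fixed to the bench: grey base plate 70 mm wide, 10 mm thick; blue clamp block at its -x end (145 mm behind the button and farther, 112 mm high); small blue rest, 55 mm high, 52 mm ahead. Origin: on the bench below the snap button. x runs level along the leg from clamp to rubber foot, the way to draw the outer tube; y across it, z up. The button is on the -y side.
- pinch (a point): Point on the leg's centre line, 70 mm above the bench, level with the snap button (fixed in the holder). Fingers closing along the holder's y here press the button: one on it, one on the far side of the tube, 38 mm apart at touch, 30 mm when the button is flush. The tube has ribbed rubber grip here, so fingers hold it fast. The collar ends 33 mm or more from here, towards the clamp.
- tube: Outer tube, aluminium, 30 mm square, wall 1.5 mm, a sleeve on the clamped steel inner tube; slides only along the holder's x, with 6 to 8 N, 95 mm at most. Origin: on its axis at its first hole; axes as the holder's. Its x in the holder's frame is the distance drawn, 0 at the start. Rubber foot, 36 mm square, from x = 82 to 112 mm; mouth at -115 mm. Holes 15 mm wide in the -y side.
- tube_mouth (a point): Centre of the outer tube's open end, 115 mm from its first hole towards the clamp. Between the two sits the black stop collar (36 mm square, 28 mm long) that has the next hole in its -y side. The collar was set by hand and is not measured: its hole is 47 to 73 mm from the first one. Once the button is out there, about 1.5 mm of play is left either way.
- button: Brass snap button, 12 mm across, domed, on the inner tube. Origin: tip of the dome; y in the holder's frame -23 mm when out (8 mm proud of the tube), -15 mm flush. Spring 4 N out, 7 N flush. Pinched flush it ducks under the hole's edge as the tube is drawn (under 20 N in all), stays down, snaps out at the next hole and stops the tube. Over 25 N between it and the tube is too hard.
- spare_foot: a loose black rubber tube foot, 36 x 36 x 28 mm high, to be left alone; origin under its middle
- spare_clip: a loose spare snap clip, steel block 45 x 18 x 12 mm with a brass stud, to be left alone; origin under its middle
- tape: a roll of parcel tape standing flat, 96 mm across, 48 mm high, to be left alone; origin under its middle
- wrench: a steel wrench lying flat, to be left alone; origin under its middle
- screwdriver: a screwdriver lying down, to be left alone; origin under its middle
- pin_jar: a closed jar of pins, 60 mm across, 70 mm high, to be left alone; origin under its middle
- clip_box: a small white and red carton of clips, 100 x 70 x 45 mm, to be left alone; origin under its middle

How it is judged:
On the way, in this order (a step that is already met when the one before it is completed fails the run):
1. the button is pressed flush (to within 1.5 mm) while the tube is still at its first hole (drawn less than 5 mm) (y of button in the frame of stand above -0.0165 m and x of tube in the frame of stand below 0.005 m), for 0.1 s.
2. the tube is drawn out at least 20 mm with the button held down under its wall (x of tube in the frame of stand above 0.02 m and y of button in the frame of stand above -0.0165 m), for 0.05 s.
At the end, for the whole second after the job is handed in: The outer tube rests drawn out by one hole (43 to 77 mm from its start, wherever the collar's hole lies), the button stands out through the collar's hole (at least 5.5 mm proud of the tube's side), and the tube is still (x of tube in the frame of stand between 0.043 and 0.077 m and y of button in the frame of stand below -0.0205 m and linear speed of tube below 0.005 m/s); the robot touches nothing.
It fails at once if the tube or its collar loads the button with more than 25 N (contact force between button and tube above 25 N).
It fails at once if another thing on the bench is moved more than 20 mm (distance of any of spare_foot, spare_clip, tape, wrench, screwdriver, pin_jar, clip_box from where it was at the start of the episode above 0.02 m).
It also fails if it takes over 48 s, if anything falls off the work surface, if the arm or the gripper's body presses on something with over 40 N, if the wrist force passes 120 N, or if a joint passes its speed limit or range.

## Robot

A 7-joint arm with a two-finger parallel gripper is mounted at the origin on the work surface. World frame = base frame: x ahead of the robot, y to its left, z up, the work surface at z = 0. Lengths are in m, angles in rad, forces in N, time in s.
With the tool pointing down it reaches from about 0.375 to 0.925 m from the base axis. Payload 3.1 kg.
Tool frame: the origin (TCP) lies between the finger pads; the fingertips stand 19 mm ahead of it and the grasp point (between the pads) is the TCP; z points along the fingers, y is the line along which they close (so a half turn about z gives the same grasp; the last joint's range is limited). The gripper opens to 85 mm and grips with 20 to 120 N. Pads are 22 mm wide; open, the fingers measure 114 mm over their backs; the gripper's body (76 mm by 85 mm) begins 54 mm behind the grasp point. The pads swing forward as they close: fully open they stand 13 mm farther back than shut.
Start: joints at [-1.203, 0.383, 0.044, 1.598, -0.018, 1.161, -0.05], TCP at [0.292, 0.581, 0.25] pointing down, gripper open.
Joint ranges: [-2.61, 2.61], [-0.41, 2.15], [-1.48, 1.57], [0, 2.5], [-1.57, 4.71], [0.05, 1.97], [-2.85, 2.85]. Speed limits (rad/s): [2.79, 2.79, 3.14, 3.14, 3.14, 3.14, 3.14].

## Interface

Orientations are given as a unit quaternion [x, y, z, w].
In Python, from bench import move_ptp, movel, move_j, move_gripper, pause, inverse_kinematics, read_camera, camera_params, MotionError, sign_off, look_for, tip_of, read_time_s, read_qpos, read_joint_vel, read_effort, read_eef_pos, read_tcp_rot, read_ft_force, read_ft_torque, read_finger_gap, read_grasp_force gives the robot as it stands. Calls block until the motion is done:
- move_ptp(position, orientation): joint-space move of the TCP to a pose.
- movel(position, orientation=None, speed=0.15): straight line of the TCP; orientation=None keeps the orientation; speed is the mean speed in m/s.
- move_j(angles): joint-space move.
- move_gripper(opening, effort=None): finger opening in m; effort is the grip in N (None keeps the last); returns when the fingers have stopped.
- pause(seconds).
- inverse_kinematics(position, orientation): joint angles nearest the present ones, or None.
- read_camera(name): name is "scene" or "top" or "wrist"; returns the picture (384x512x3 uint8, red, green, blue); there is no depth.
- camera_params(name): a dict with "K" (3x3 intrinsics, pixels), "dist_coeffs" ([k1, k2, p1, p2, k3] as OpenCV has them; the pictures are not rectified), "camera_from_world" (4x4, takes a point from world to camera coordinates). Camera axes: x right, y down, z forward; pixel columns grow to the right and rows downward; lengths in m; the calibration is good to about 2 mm. A picture is of the moment at which its call begins: read the wrist's pose just before it. camera_params takes no time and is no camera call; for the wrist camera it gives the pose at the moment of the call.
A pose or a line that the arm cannot do raises MotionError and nothing moves.
- sign_off(): hands the job in; it is judged then, once.
Trained networks look in the newest picture that a camera, given by its name, has taken for a name from the list of things; names that differ only in an ending like _2 or _b are one class to them, and where a whole thing is asked for, a point or a joint stands for the part that bears it (a point fixed in the world has none). Each returns a list of dicts, best first, with "confidence" (0 to 1); they miss things now and then, are a little off and sometimes report something else, mostly with a low value. They report only what shows in the picture. A call takes as long as a camera call.
- look_for(camera, name): "at" ([column, row] in pixels, amid what is visible of it).
- tip_of(camera, name): "at" ([column, row] in pixels: a listed point, or the origin of a listed thing).
Readings, each from a call of its own:
- read_time_s(): time.
- read_qpos(): joint angles.
- read_joint_vel(): joint speeds.
- read_effort(): joint torques, N m.
- read_eef_pos(): TCP position.
- read_tcp_rot(): TCP orientation.
- read_ft_force(): force on the tool from outside, world axes, zero at the start.
- read_ft_torque(): the same for the moment, N m.
- read_finger_gap(): finger opening in m.
- read_grasp_force(): force on a finger pad.
Only numpy, scipy, OpenCV 4.12 (cv2) and the standard library are available. Lean on these libraries where they do the work, as an engineer would, in place of code of your own. Each camera call takes 0.05 s, during which the arm holds its last target. There are 200 camera calls.

## Working session

There is one attempt and no reset: what is moved stays moved. The work goes in short steps, each a Python script; the robot and the scene stay as the last script left them, time stands still between calls to the robot, and variables do not carry over. Pictures are saved under pics/ and viewed, at most 10 in all, crops included, and the job is handed in when it is done.

```bash
mkdir -p pics; python3 - <<'E'
from bench import *
import cv2,numpy as np
for c in ("scene","top"):
    im=read_camera(c); cv2.imwrite(f"pics/{c}0.png",im[...,::-1])
    for n in ("button","tube_mouth","stand","tube","pinch"):
        print(c,n,[(np.round(d["at"],1).tolist(),round(d["confidence"],2)) for d in tip_of(c,n)][:3])
    p=camera_params(c); print(np.round(p["K"],1).tolist(),np.round(p["dist_coeffs"],3),np.round(p["camera_from_world"],3).tolist())
print(read_time_s())
E
```

```text
scene button [([262.2, 201.5], 0.42)]
scene tube_mouth [([221.8, 219.4], 0.69)]
scene stand [([257.5, 221.1], 0.77)]
scene tube [([342.0, 337.8], 0.41), ([400.5, 300.1], 0.2)]
scene pinch [([257.1, 197.2], 0.68), ([260.1, 200.0], 0.34)]
[[349.9, 0.0, 256.2], [0.0, 349.9, 189.4], [0.0, 0.0, 1.0]] [-0.042  0.     0.     0.     0.   ] [[-0.618, 0.786, -0.021, 0.309], [0.527, 0.394, -0.753, -0.196], [-0.583, -0.477, -0.658, 1.22], [0.0, 0.0, 0.0, 1.0]]
top button []
top tube_mouth [([251.1, 152.3], 0.87), ([246.7, 192.7], 0.64)]
top stand [([245.0, 193.0], 0.61)]
top tube [([243.8, 191.5], 0.65)]
top pinch [([243.3, 190.8], 0.57), ([200.3, 232.6], 0.24)]
[[423.0, 0.0, 254.6], [0.0, 423.0, 193.3], [0.0, 0.0, 1.0]] [-0.039  0.     0.     0.     0.   ] [[0.016, -1.0, 0.015, -0.031], [-0.988, -0.018, -0.155, 0.508], [0.156, -0.012, -0.988, 1.232], [0.0, 0.0, 0.0, 1.0]]
0.6
```

```bash
python3 - <<'E'
import cv2,numpy as np
a=cv2.imread("pics/scene0.png");b=cv2.imread("pics/top0.png")
a=cv2.resize(a[110:310,130:400],(800,592),interpolation=cv2.INTER_CUBIC)
b=cv2.resize(b[90:290,110:380],(800,592),interpolation=cv2.INTER_CUBIC)
cv2.imwrite("pics/a.png",a);cv2.imwrite("pics/b.png",b)
E
```

```text
(no output)
```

View pics/a.png

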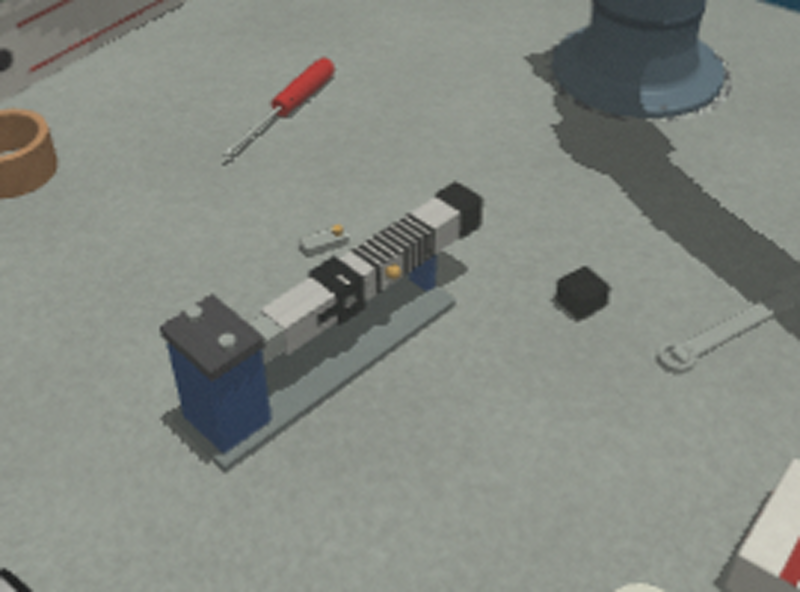

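View pics/b.png

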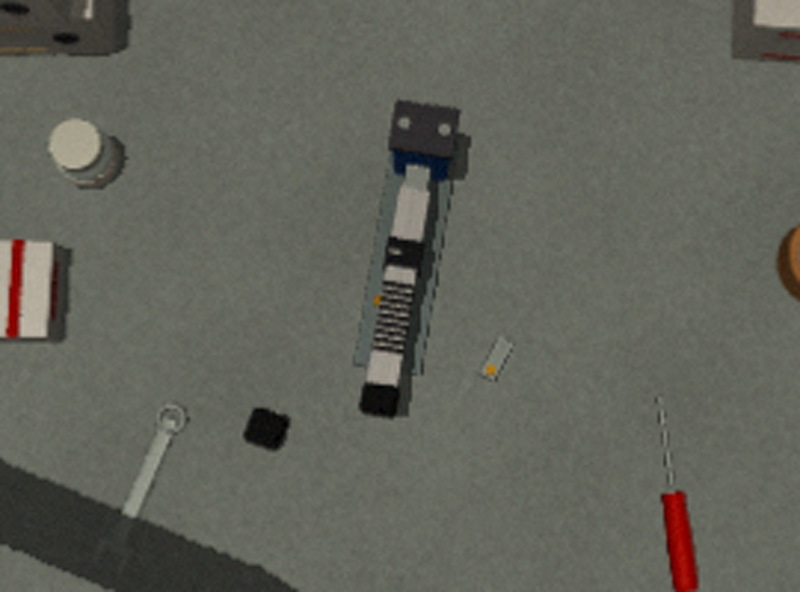

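The scene view shows the leg running from the clamp towards the robot, with the button near (263,201) in full-image pixels. In the top view the button is near (237,191), the mouth near (251,152) and the foot's near end near (238,230). Nothing stands close to the leg. Next I locate it roughly and then look with the wrist camera.

```bash
cat > h.py <<'E'
from bench import *
import cv2,numpy as np
from scipy.spatial.transform import Rotation as R
def ray(c,uv,p=None):
    p=p or camera_params(c); T=np.array(p["camera_from_world"])
    x=cv2.undistortPoints(np.array([[uv]],float),np.array(p["K"]),np.array(p["dist_coeffs"]))[0,0]
    d=T[:3,:3].T@np.r_[x,1]; return -T[:3,:3].T@T[:3,3], d/np.linalg.norm(d)
def at_z(c,uv,z,p=None):
    o,d=ray(c,uv,p); return o+d*(z-o[2])/d[2]
def tri(rs):
    A=[np.eye(3)-np.outer(d,d) for o,d in rs]
    return np.linalg.solve(sum(A),sum(a@o for a,(o,d) in zip(A,rs)))
def quat(yaw): # tool down, tool y along world angle yaw
    y=np.array([np.cos(yaw),np.sin(yaw),0]);z=np.array([0,0,-1.])
    return R.from_matrix(np.c_[np.cross(y,z),y,z]).as_quat()
E
python3 - <<'E'
from h import *
print("button",tri([ray("scene",(263,201.5)),ray("top",(237.2,191.1))]))
print("pinch",tri([ray("scene",(257.1,197.2)),ray("top",(243.3,190.8))]))
print("mouth",tri([ray("scene",(221.8,219.4)),ray("top",(251.1,152.3))]))
m=at_z("top",(110+414.5/2.963,90+187/2.963),.085); 
f=at_z("top",(110+379/2.963,90+413/2.963),.088); f2=at_z("top",(110+381/2.963,90+386/2.963),.088)
print(m,f,f2); d=f-m; print(np.degrees(np.arctan2(d[1],d[0])),np.linalg.norm(d), "exp 227")
q=read_tcp_rot();print(q,R.from_quat(q).as_matrix().round(2).tolist())
E
```

```text
button [0.5086934  0.0291568  0.07117586]
pinch [0.50914981 0.01118771 0.07601926]
mouth [ 0.62245229 -0.00731544  0.07958994]
[ 0.62062083 -0.0063011   0.085     ] [0.39560854 0.02382535 0.088     ] [0.42169784 0.02247414 0.088     ]
172.374132255079 0.22703994130534408 exp 227
[ 2.30798214e-01  9.73001636e-01  2.18616328e-05 -3.27514310e-06] [[-0.89, 0.45, 0.0], [0.45, 0.89, 0.0], [0.0, 0.0, -1.0]]
```

```bash
python3 - <<'E'
from h import *
yaw=np.radians(82.4); q=quat(yaw)
move_ptp([.52,.0085,.26],q)
im=read_camera("wrist");p=camera_params("wrist")
cv2.imwrite("pics/w.png",cv2.resize(im[...,::-1],(800,600),interpolation=cv2.INTER_CUBIC))
import pickle;pickle.dump(p,open("p.pkl","wb"))
for n in ("button","tube_mouth","pinch","tube"):
    for d in tip_of("wrist",n)[:2]:
        print(n,np.round(d["at"],1),round(d["confidence"],2),at_z("wrist",d["at"],.07,p).round(4))
print(read_time_s(),read_ft_force())
E
```

```text
button [276.7 166.5] 0.59 [0.5108 0.0341 0.07  ]
tube_mouth [252.8 257.6] 0.97 [ 0.618  -0.0068  0.07  ]
pinch [253.  163.2] 0.63 [0.5038 0.0087 0.07  ]
tube [257.5 164.1] 0.65 [0.5054 0.0135 0.07  ]
3.05 [-0.07888461 -0.58633895 -0.07815922]
```

View pics/w.png

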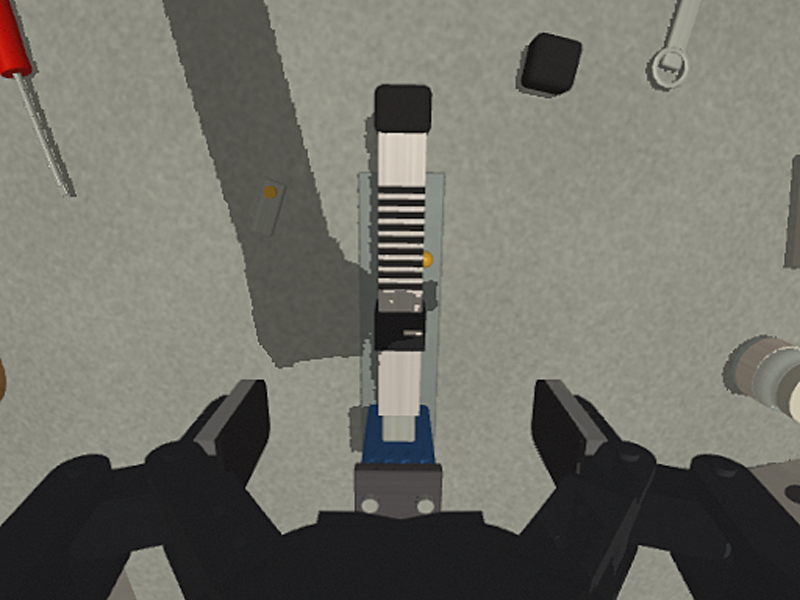

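The wrist view shows the leg running almost straight up the picture. The button is at (427,259) in the enlarged view, the mouth's top centre at (399,415) and the foot's top end at (403,85). I compute the axis from these.

```bash
python3 - <<'E'
from h import *
import pickle;p=pickle.load(open("p.pkl","rb"))
s=.64
g=lambda u,v,z:at_z("wrist",(u*s,v*s),z,p)
m=g(399,415,.085);f=g(403.3,85,.088);c=g(401.5,133,.085);b=g(427,259,.07)
d=(c-m)[:2];d/=np.linalg.norm(d);n=np.array([-d[1],d[0]])
print(m,f,c,b,np.degrees(np.arctan2(d[1],d[0])),np.linalg.norm(f-m))
print("from mouth",m[:2]+.115*d,"button lateral",(b[:2]-m[:2])@n,"along",(b[:2]-m[:2])@d)
for v in(312,350): k=g(400,v,.088);print("collar edge",(k-m)[:2]@d-.115)
E
```

```text
[ 0.62074443 -0.00397551  0.085     ] [0.39787216 0.02790724 0.088     ] [0.42509218 0.02328253 0.085     ] [0.50948586 0.03050237 0.07      ] 172.06867155013197 0.22516118005747643
from mouth [0.5068445  0.01189289] button lateral -0.018795931476916865 along 0.11495175752892761
collar edge -0.03373585045774202
collar edge -0.06170962517752992
```

```bash
python3 - <<'E'
from h import *
P=np.array([.5068,.0105]);q=quat(np.radians(82.2))
a=np.radians(172.2);X=np.array([np.cos(a),np.sin(a),0]);Y=np.array([-np.sin(a),np.cos(a),0])
move_ptp([*P,.15],q); movel([*P,.074],speed=.08); pause(.2)
f0=np.array(read_ft_force()); print(f0, read_eef_pos())
for g in (.044,.040,.036,.033):
    move_gripper(g,25); pause(.1); f=np.array(read_ft_force())-f0
    print(g,read_finger_gap(),read_grasp_force(),"fx %.1f fy %.1f fz %.1f"%(f@X,f@Y,f[2]))
print(read_time_s())
np.save("f0.npy",f0)
im=read_camera("wrist");cv2.imwrite("pics/w2.png",cv2.resize(im[150:,:,::-1],(800,366)))
E
```

```text
[-0.03615976  0.32418637  0.7061394 ] [0.50725473 0.01056994 0.07453679]
0.044 0.04423161379926519 2.119579464197159 fx 0.7 fy -4.6 fz 1.0
0.04 0.039933859618558575 2.4925419688224792 fx 0.9 fy -4.2 fz 2.5
0.036 0.03647552668388725 2.79995396733284 fx 0.4 fy -5.5 fz 3.1
0.033 0.03263381497070943 3.032599613070488 fx 0.0 fy -5.4 fz 2.1
6.4
```

View pics/w2.png

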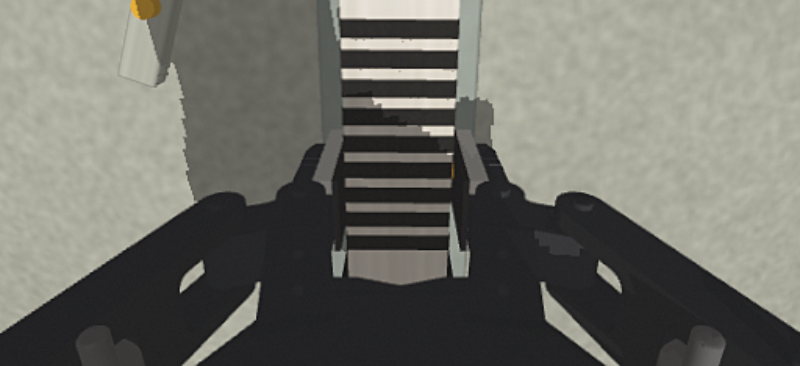

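The pads straddle the grip, with the button just showing at the right pad (453,170). Lateral force is about 5 N, from the spring alone. Now I close fully.

```bash
python3 - <<'E'
from h import *
f0=np.load("f0.npy")
a=np.radians(172.2);X=np.array([np.cos(a),np.sin(a),0]);Y=np.array([-np.sin(a),np.cos(a),0])
move_gripper(.026,40); pause(.3); f=np.array(read_ft_force())-f0
print(read_finger_gap(),read_grasp_force(),"fx %.1f fy %.1f fz %.1f"%(f@X,f@Y,f[2]),read_eef_pos(),read_time_s())
p0=np.array(read_eef_pos())
np.save("p0.npy",p0)
E
```

```text
0.02943154548265191 41.42621146515012 fx 2.2 fy -4.7 fz 3.6 [0.50744909 0.01169872 0.07466555] 6.9667
```

```bash
cat > draw.py <<'E'
from h import *
import sys
f0=np.load("f0.npy");p0=np.load("p0.npy");q=quat(np.radians(82.2))
a=np.radians(172.2);X=np.array([np.cos(a),np.sin(a),0]);Y=np.array([-np.sin(a),np.cos(a),0])
s,end,step,lim=map(float,sys.argv[1:])
B=np.array([.5068,.0105,.074]); k=0
while s<end-1e-6:
    s+=step; movel(B+X*s/1000,q,speed=.02)
    f=np.array(read_ft_force())-f0; d=(np.array(read_eef_pos())-p0)@X*1000; k+=1
    stop=-f@X>lim
    if k%4==0 or stop: print("s %.1f d %.1f fx %.1f fy %.1f fz %.1f g %.1f t %.2f"%(s,d,f@X,f@Y,f[2],read_finger_gap()*1e3,read_time_s()))
    if stop: print("STOP");break
E
python3 draw.py 0 12 1 17
```

```text
s 4.0 d 0.3 fx -7.3 fy -5.3 fz -5.7 g 29.9 t 7.97
s 8.0 d 3.5 fx -10.6 fy -5.3 fz -9.0 g 29.4 t 8.97
s 12.0 d 5.6 fx -15.0 fy -5.0 fz -14.1 g 29.4 t 9.97
```

```bash
python3 - <<'E'
from h import *
f0=np.load("f0.npy")
im=read_camera("wrist");cv2.imwrite("pics/w3.png",cv2.resize(im[:,:,::-1],(800,600)))
a=np.radians(172.2);X=np.array([np.cos(a),np.sin(a),0]);Y=np.array([-np.sin(a),np.cos(a),0])
f=np.array(read_ft_force())-f0
print(read_eef_pos(),f@X,f@Y,f[2],R.from_quat(read_tcp_rot()).as_matrix().round(3).tolist(),read_ft_torque(),read_time_s())
E
```

```text
[0.50190453 0.01252809 0.07479347] -13.927484233058626 -5.61918695030817 -14.029861298453556 [[-0.991, 0.136, 0.015], [0.136, 0.991, -0.001], [-0.015, 0.001, -1.0]] [ 0.78900691 -2.20762108 -0.17358973] 10.0167
```

View pics/w3.png

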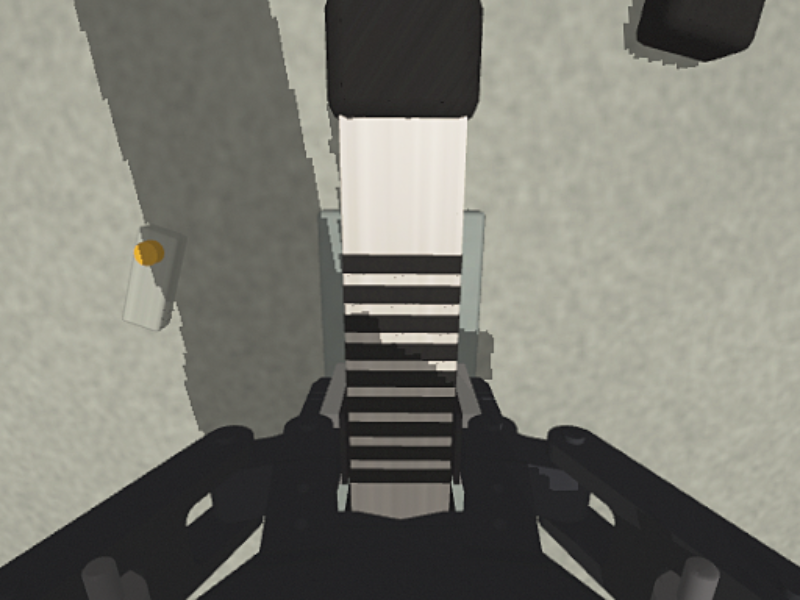

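The ribs sit at the same rows as before (263, 294, 323…), so the tube moves with the hand and does not slip; it is drawn about 5.5 mm. I carry on.

```bash
python3 draw.py 12 30 1 21
```

```text
s 16.0 d 7.8 fx -14.3 fy -5.6 fz -16.5 g 29.2 t 11.02
s 20.0 d 14.5 fx -10.1 fy -6.4 fz -10.9 g 29.5 t 12.02
s 24.0 d 18.5 fx -9.4 fy -6.7 fz -11.2 g 29.3 t 13.02
s 28.0 d 22.5 fx -9.8 fy -6.4 fz -10.3 g 29.3 t 14.02
```

```bash
python3 draw.py 30 46 1 14; 
```

```text
s 34.0 d 28.4 fx -10.7 fy -5.5 fz -11.5 g 29.4 t 15.52
s 38.0 d 32.4 fx -10.6 fy -4.6 fz -11.4 g 29.3 t 16.52
s 42.0 d 36.6 fx -9.8 fy -5.8 fz -11.7 g 29.1 t 17.52
s 46.0 d 41.7 fx -6.9 fy -6.3 fz -7.6 g 29.2 t 18.52
```

```bash
python3 draw.py 46 62 0.5 13.5
```

```text
s 48.0 d 46.2 fx -0.4 fy -5.8 fz 0.2 g 29.3 t 19.52
s 50.0 d 46.7 fx -4.0 fy -6.6 fz -5.1 g 29.5 t 20.52
s 52.0 d 48.1 fx -6.1 fy -7.7 fz -6.9 g 29.5 t 21.52
s 54.0 d 50.1 fx -6.1 fy -5.9 fz -7.1 g 29.4 t 22.52
s 56.0 d 50.6 fx -9.5 fy -6.0 fz -11.1 g 29.3 t 23.52
s 58.0 d 51.0 fx -14.3 fy -6.4 fz -17.6 g 29.3 t 24.52
STOP
```

The tube stopped at about 50.6 mm and the force rose, so the button is standing in the collar hole. I ease the load and look before releasing.

```bash
python3 - <<'E'
from h import *
a=np.radians(172.2);X=np.array([np.cos(a),np.sin(a),0]);q=quat(np.radians(82.2)); f0=np.load("f0.npy")
B=np.array([.5068,.0105,.074])
movel(B+X*.053,q,speed=.02); pause(.1); f=np.array(read_ft_force())-f0
print(f@X,f[2],(np.array(read_eef_pos())-np.load("p0.npy"))@X)
im=read_camera("scene"); print(tip_of("scene","button"),tip_of("scene","tube_mouth"),read_time_s())
cv2.imwrite("pics/s2.png",cv2.resize(im[150:270,180:340,::-1],(800,600),interpolation=cv2.INTER_CUBIC))
E
```

```text
-1.6485958525591937 -1.4406206334604676 0.05068289503147997
[] [{'at': [236.6, 209.3], 'confidence': 0.76}, {'at': [256.4, 218.9], 'confidence': 0.43}] 25.1667
```

View pics/s2.png

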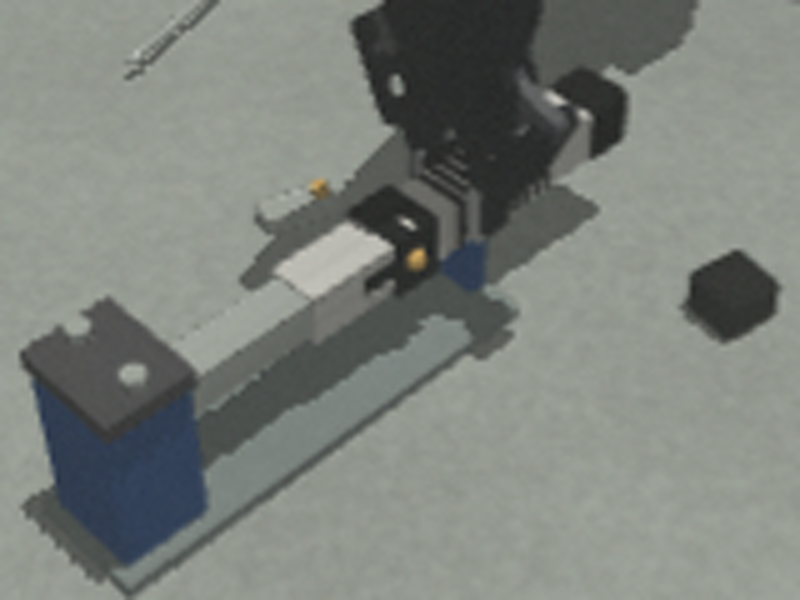

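The brass button stands out in the collar's hole (crop 418,258). Now I release and retreat.

```bash
python3 - <<'E'
from h import *
move_gripper(.085); p=np.array(read_eef_pos()); movel([p[0],p[1],.2],quat(np.radians(82.2)),speed=.1); pause(.5)
im=read_camera("scene"); print(tip_of("scene","button"),tip_of("scene","tube_mouth"),read_time_s(),read_finger_gap(),read_eef_pos())
cv2.imwrite("pics/s3.png",cv2.resize(im[150:270,180:340,::-1],(800,600),interpolation=cv2.INTER_CUBIC))
E
```

```text
[] [{'at': [239.7, 212.0], 'confidence': 0.82}] 27.8083 0.08501477717678751 [0.45414726 0.01740506 0.20000884]
```

View pics/s3.png

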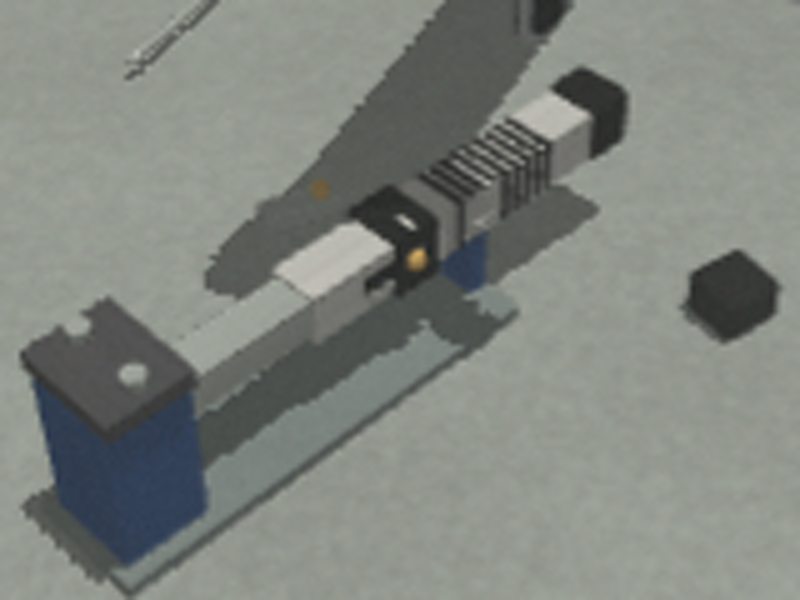

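The button is out in the collar, the tube is at rest and the hand is clear.

```bash
python3 -c "
from bench import *
print(sign_off())"
```

```text
the job is handed in; nothing more can be done
None
```

The leg is drawn out about 50 mm, the button stands out through the collar's hole, and the gripper is clear; I handed the job in at about 28 s, and no verdict came back.

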